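# Fit a hanger clip and hang the label caddy

### The job

Take the orange hanger clip off its sloped rack and press it level and straight down over the two black snap hooks of the bench post until both sides click and it sits flush on the post's head, fin up. Then hang the green label caddy by its steel hook on the loop under the clip's arm and leave it hanging there freely and still. Leave the other things on the bench where they stand.

Things in the scene. Friction and masses are not known exactly. Their poses are not given: they have to be found in the camera images.
- stand: Fixed aluminium bench post. Origin on the bench under the post's centre, z up. Post 26 mm square; grey base plate x -50 to +70, y +-60 mm, 10 mm high. Head 60 (x) by 66 (y) mm, flat top 240 mm up. Beside it at y = +40 and -40 mm stand black springy hooks, 16 mm wide in x, beam 4 mm thick, ending 28 mm above the head's top.
- stand_top (a point): Centre of the flat top of the post's head; the stand's axes. The middle of the clip's underside comes to rest here, its arm along the stand's x, pointing either way (-x, towards the robot, is easier to reach). The hooks' barbs point outwards to y = +-47 mm: slanted lead-in above, flat ledge 11.5 mm above this point.
- hook_left (a joint): Bending of the snap hook at the stand's +y side, rad: 0 = relaxed, grows as the hook is pushed inwards. About 0.09 while the clip's plate passes the barb, back to 0 once it has clicked. Pressing the clip past both barbs takes about 10 to 15 N in all.
- hook_right (a joint): The same for the hook at the stand's -y side.
- rack: Fixed blue rack that holds the clip at the start. Origin on the bench under the centre of its sloped plate (84 by 132 mm, centre 135 mm up). The slope rises 30 degrees towards the rack's +x, so its upward normal leans 30 degrees from vertical towards the rack's -x. Lip 8 mm high at the lower edge, rails 8 mm high at y = +-63 mm.
- clip_fin (a point): Loose orange hanger clip (0.14 kg), at first flat on the rack's slope: its z leans 30 degrees towards the rack's -x, its x runs up the slope. Point inside the grip fin, 40 mm above the underside. Axes: z up out of the plate, x away from the arm. Fin 16 mm thick in y, 44 mm long in x, from 10 to 62 mm above the underside.
- clip_base (a point): Centre of the clip's flat underside, 40 mm under clip_fin along the clip's z; same axes. Plate 80 (x) by 114 (y) by 10 mm; two through slots, x = +-11 mm, |y| = 27 to 43 mm, go over the hooks. The arm, 24 mm wide (52 at its end) and 10 mm thick, runs from the plate to x = -112 mm.
- clip_loop (a point): Top of the middle of the bottom bar of the steel loop under the clip's arm: 100 mm from clip_base towards the clip's -x, 48.5 mm below it; the clip's axes. Bars 7 mm thick; the bottom bar runs along y. Opening 37 mm wide (y), 48.5 mm high, up to the arm's underside. It is passed along x. A hung caddy clears the bench by 31 mm.
- caddy_grip (a point): Green label caddy (0.2 kg), loose, upright. Point: centre of its black grip block, 20 (x) by 18 (y) by 36 (z) mm, on the steel strap, 105 mm above the underside. Axes: z up, x from the strap towards the cup. Cup 64 mm wide, 65 mm high, labels to 92 mm, its axis 35 mm towards +x.
- caddy_hook (a point): Under the peak of the V-shaped crown of the caddy's hook, to rest on the loop's bar: 35 mm towards the caddy's +x and 55.5 mm above caddy_grip; same axes. The strap, 14 mm wide (y) and 5 mm thick, rises from the block and bends over towards +x; its nose ends 20 mm beyond this point in x and 20 mm below it; the hook's top is 8 mm above it.
- pot: Bystander: terracotta cup-shaped pot, 60 mm wide, 55 mm high. Origin at its underside. Not to be disturbed.
- bottle: Bystander: green bottle, 60 mm wide, 150 mm high. Origin at its underside. Not to be disturbed.
- jar: Bystander: amber jar, 60 mm wide, 70 mm high. Origin at its underside. Not to be disturbed.
- brush: Bystander: hand brush lying flat. Origin at its underside. Not to be disturbed.
- mug: Bystander: white mug, 76 mm wide, 80 mm high. Origin at its underside. Not to be disturbed.
- tin: Bystander: yellow tin, 60 mm wide, 90 mm high. Origin at its underside. Not to be disturbed.

How it is judged (in metres and radians):
On the way, in this order (a step that is already met when the one before it is completed fails the run):
1. the clip is snapped home on the post: flush, level, both hooks sprung back (horizontal distance between clip_base and stand_top below 0.006 m and z of clip_base in the frame of stand between 0.236 and 0.2435 m and angle between the x axis of clip_base and the x axis of stand, either way round below 0.15 rad and angle between clip_base's own z axis and vertical below 0.12 rad and value of joint each of hook_left, hook_right below 0.03 rad), for 0.3 s.
2. the caddy hangs by its hook on the clip's loop (distance between caddy_hook and clip_loop below 0.022 m and height (world z) of caddy_grip above 0.115 m and angle between caddy_grip's own z axis and vertical below 0.35 rad and contact force between clip and caddy above 0.7 N), for 0.3 s.
At the end, for the whole second after the job is handed in: Clip on the post: centred within 6 mm, at most 3.5 mm above the head, tilt under 0.12 rad, arm within 0.15 rad of the post's x (either way), both hooks below 0.03 rad. Caddy hanging on the loop: crown within 22 mm of the bar's middle, grip above 115 mm, tilt under 0.35 rad, still (all of step 1 and all of step 2 and linear speed of caddy below 0.06 m/s and angular speed of caddy below 0.6 rad/s); the robot touches nothing.
It fails at once if a bystander is moved by more than 30 mm (distance of any of pot, bottle, jar, brush, mug, tin from where it was at the start of the episode above 0.03 m).
It also fails if it takes over 64 s, if anything falls off the work surface, if the arm or the gripper's body presses on something with over 40 N, if the wrist force passes 120 N, or if a joint passes its speed limit or range.

### The arm

A 6-joint arm with a two-finger parallel gripper is mounted at the origin on the work surface. World frame = base frame: x ahead of the robot, y to its left, z up, the work surface at z = 0. Lengths are in mm, angles in rad, forces in N, time in s.
With the tool pointing down it reaches from about 325 to 875 mm from the base axis. Payload 4.4 kg.
Tool frame: the origin (TCP) lies on the centre line of the jaws, within the pads' length; the fingertips stand ahead of it and the grasp point (between the pads) lies 6 mm ahead of it (ctrl.tcp_to_tips is the z of the fingertips in the tool frame, in mm); z points along the fingers, y is the line along which they close (so a half turn about z gives the same grasp; the last joint's range is limited). The gripper opens to 85 mm and grips with 20 to 120 N. Pads are 22 mm wide; open, the fingers measure 114 mm over their backs; the gripper's body (76 mm by 85 mm) begins 54 mm behind the grasp point. The pads swing forward as they close: fully open they stand 13 mm farther back than shut.
Start: joints at [-0.15, 0.207, 1.542, -0, 1.393, -0.15], TCP at [575.002, -0.012, 256.282] pointing down, gripper open.
Joint ranges: [-2.73, 2.73], [-0.86, 2.22], [0.23, 2.46], [-1.11, 4.25], [0.08, 2.63], [-2.82, 2.82]. Speed limits (rad/s): [2.79, 2.79, 3.14, 3.14, 3.14, 3.14].

### API

Orientations are given as a 3x3 rotation matrix whose columns are the frame's x, y, z axes.
In Python, from plant import ctrl, sensors, optics gives the robot as it stands. Calls block until the motion is done:
- ctrl.move_ptp(position, orientation): joint-space move of the TCP to a pose.
- ctrl.move_l(position, rot=None, vel=150, threshold=None): straight line of the TCP; rot=None keeps the orientation; vel is the mean speed in mm/s. With threshold (N) it stops when the force on the tool has changed by that much, and returns True; else False.
- ctrl.set_joints(angles): joint-space move.
- ctrl.gripper_to(opening, force=None): finger opening in mm; force is the grip in N (None keeps the last); returns when the fingers have stopped.
- ctrl.hold(seconds).
- ctrl.solve_ik(position, orientation): joint angles nearest the present ones, or None.
- sensors.read_state(): the state.
- optics.grab_frame(name): name is "scene" or "side" or "wrist"; returns (picture, depth): 400x640x3 uint8, red, green, blue; 400x640 float32, mm along the optical axis (not along the pixel's ray), 0 where there is no reading.
- optics.camera_params(name): a dict with "mtx" (3x3 intrinsics, pixels), "k1" (the pictures are not rectified: a ray, as slopes to the right and down, at radius r is drawn at 1 + k1 r^2 times it, then the intrinsics apply), "R" (3x3) and "t" (3): a world point X has camera coordinates R X + t; the wrist camera has in their place "T_tool_cam" (4x4, takes a point from camera to tool coordinates, whose origin is the TCP and whose axes are the flange's). Camera axes: x right, y down, z forward; pixel columns grow to the right and rows downward; lengths in mm; the calibration is good to about 2 mm. A picture is of the moment at which its call begins: read the wrist's pose just before it. camera_params takes no time and is no camera call.
A pose or a line that the arm cannot do raises ctrl.MotionError and nothing moves.
- ctrl.finish_job(): hands the job in; it is judged then, once.
The state is a dict: "t": time; "q": joint angles; "qvel": joint speeds; "tau": joint torques, N m; "eef_pos": TCP position; "eef_rot": TCP orientation; "force": force on the tool from outside, world axes, zero at the start; "wrist_torque": the same for the moment, N m; "grip_width": finger opening in mm; "grasp_force": force on a finger pad.
Only numpy, scipy, OpenCV 4.12 (cv2) and the standard library are available. Lean on these libraries where they do the work, as an engineer would, in place of code of your own. Each camera call takes 0.05 s, during which the arm holds its last target. There are 200 camera calls.

## Working session

There is one attempt and no reset: what is moved stays moved. The work goes in short steps, each a Python script; the robot and the scene stay as the last script left them, time stands still between calls to the robot, and variables do not carry over. Pictures are saved under pics/ and viewed, at most 10 in all, crops included, and the job is handed in when it is done.

```bash
ls; mkdir -p pics; python3 - <<'E'
from plant import ctrl, sensors, optics
import cv2,numpy as np
for n in ("scene","side"):
    p,d=optics.grab_frame(n); np.savez(f"pics/{n}0.npz",p=p,d=d)
    cv2.imwrite(f"pics/{n}0.png",p[:,:,::-1])
    print(n,optics.camera_params(n))
s=sensors.read_state();print(s["t"],s["eef_rot"],ctrl.tcp_to_tips); print(optics.camera_params("wrist"))
E
```

```text
pics
scene {'mtx': array([[424.54639629,   0.        , 317.40747563],
       [  0.        , 424.54639629, 195.66896549],
       [  0.        ,   0.        ,   1.        ]]), 'k1': -0.10341771629640177, 'R': array([[-0.55263289,  0.83341986, -0.00286913],
       [ 0.64065657,  0.42260643, -0.64106393],
       [-0.5330629 , -0.35611114, -0.76748212]]), 't': array([ 295.93825511, -286.55875815, 1450.64220289])}
side {'mtx': array([[487.87127959,   0.        , 318.35478096],
       [  0.        , 487.87127959, 200.60006651],
       [  0.        ,   0.        ,   1.        ]]), 'k1': -0.13400008100363026, 'R': array([[-0.99426618, -0.10680668,  0.00520531],
       [-0.05945822,  0.5117273 , -0.85708803],
       [ 0.08887903, -0.85248314, -0.51514368]]), 't': array([ 577.51660686,  150.53249288, 1162.83575296])}
0.1 [[ 1.01614129e-05  9.99997797e-01 -2.09911804e-03]
 [ 9.99999949e-01 -9.49431204e-06  3.17810275e-04]
 [ 3.17789645e-04 -2.09912117e-03 -9.99997746e-01]] 25.0
{'mtx': array([[283.08774102,   0.        , 322.15909746],
       [  0.        , 283.08774102, 202.40466446],
       [  0.        ,   0.        ,   1.        ]]), 'k1': -0.009001479422683532, 'T_tool_cam': array([[-1.01731496e-03, -9.49610321e-01, -3.13431338e-01,
         8.14880204e+01],
       [ 9.99999242e-01, -7.48516554e-04, -9.77933931e-04,
         3.56405298e-01],
       [ 6.94047609e-04, -3.13432095e-01,  9.49610362e-01,
        -1.17389897e+02],
       [ 0.00000000e+00,  0.00000000e+00,  0.00000000e+00,
         1.00000000e+00]])}
```

View pics/scene0.png

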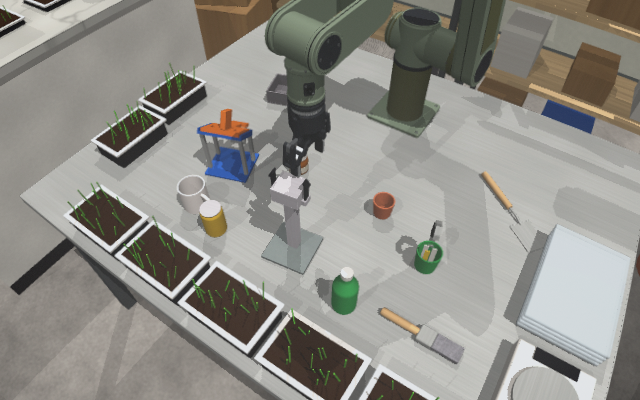

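View pics/side0.png

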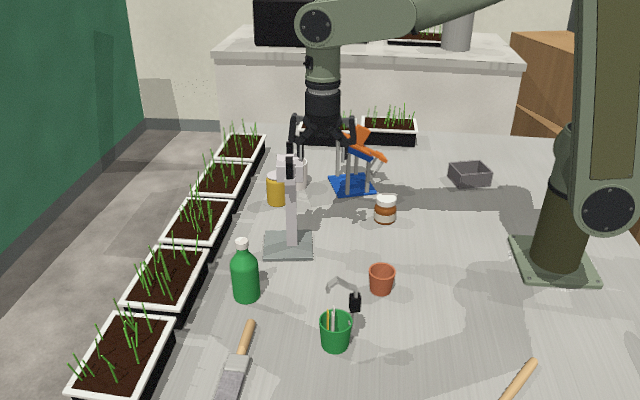

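The scene view shows the clip on the rack at about (228,128), the post head at (290,188) partly hidden by the gripper, and the post's base plate at (292,250). The caddy cup is at (428,258) with its hook at (436,228). The side view shows the caddy's grip at (355,300) and its hook at (340,283), the clip at (365,145) and the post at (290,190).

Next: helper functions and rough 3D positions from the colour masks.

```bash
cat > h.py <<'E'
from plant import ctrl, sensors, optics
import cv2, numpy as np
def grab(n,save=None):
    s=sensors.read_state(); p,d=optics.grab_frame(n); c=optics.camera_params(n)
    if n=="wrist":
        T=np.eye(4);T[:3,:3]=s["eef_rot"];T[:3,3]=s["eef_pos"];W=T@c["T_tool_cam"]
    else:
        W=np.eye(4);W[:3,:3]=c["R"].T;W[:3,3]=-c["R"].T@c["t"]
    if save: cv2.imwrite(f"pics/{save}.png",p[:,:,::-1])
    return dict(p=p,d=d,W=W,K=c["mtx"],k=c["k1"],hsv=cv2.cvtColor(p,cv2.COLOR_RGB2HSV))
def slopes(f,uv):
    uv=np.asarray(uv,float).reshape(-1,1,2)
    return cv2.undistortPoints(uv,f["K"],np.array([f["k"],0,0,0.]))[:,0]
def cloud(f,mask):
    v,u=np.nonzero(mask&(f["d"]>0)); z=f["d"][v,u]
    s=slopes(f,np.c_[u,v]); P=np.c_[s*z[:,None],z]
    return P@f["W"][:3,:3].T+f["W"][:3,3]
def ray(f,uv):
    s=slopes(f,uv); r=np.c_[s,np.ones(len(s))]@f["W"][:3,:3].T
    return f["W"][:3,3],r/np.linalg.norm(r,axis=1)[:,None]
def onplane(f,uv,z):
    o,r=ray(f,uv); return o+r*((z-o[2])/r[:,2])[:,None]
def hue(f,lo,hi,smin=100,vmin=40):
    h,s,v=cv2.split(f["hsv"]); return (h>=lo)&(h<=hi)&(s>=smin)&(v>=vmin)
def big(m):
    n,l,st,_=cv2.connectedComponentsWithStats(m.astype(np.uint8)); return l==1+np.argmax(st[1:,4])
def dn(yaw):  # tool down, closing axis y at angle yaw in world
    y=np.array([np.cos(yaw),np.sin(yaw),0]);z=np.array([0,0,-1.]);return np.c_[np.cross(y,z),y,z]
E
cat > a.py <<'E'
from h import *
np.set_printoptions(precision=1,suppress=True)
for n in("scene","side"):
    f=grab(n)
    for nm,m in dict(orange=hue(f,5,14,190,120),blue=hue(f,105,120,150),green=hue(f,60,85,140)).items():
        nn,l,st,ce=cv2.connectedComponentsWithStats(m.astype(np.uint8))
        for i in range(1,nn):
            if st[i,4]>80:
                P=cloud(f,l==i)
                if len(P): print(n,nm,ce[i],st[i,4],np.percentile(P,[3,50,97],axis=0).round().tolist())
    roi={"scene":(190,200,262,322),"side":(225,265,260,318)}[n]
    m=np.zeros(f["d"].shape,bool);m[240:270,264:322]=1
    if n=="side":m[:]=0;m[232:262,262:314]=1
    P=cloud(f,m);P=P[(P[:,2]>6)&(P[:,2]<15)];print(n,"plate",len(P),np.percentile(P,[1,50,99],axis=0).round().tolist())
    r=cv2.minAreaRect(P[:,:2].astype(np.float32));print(r)
E
python3 a.py
```

```text
scene blue [223.1 166.4] 533 [[480.0, -379.0, 6.0], [546.0, -342.0, 10.0], [582.0, -273.0, 13.0]]
scene green [348.3 290.5] 97 [[722.0, 200.0, 95.0], [732.0, 211.0, 105.0], [743.0, 219.0, 117.0]]
scene plate 1206 [[610.0, -49.0, 7.0], [680.0, 20.0, 11.0], [721.0, 66.0, 15.0]]
((677.5595703125, 17.372474670410156), (90.125732421875, 146.03211975097656), 33.02467727661133)
side blue [359.3 154.2] 127 [[461.0, -275.0, 115.0], [496.0, -263.0, 135.0], [526.0, -250.0, 158.0]]
side blue [350.3 185.1] 659 [[452.0, -382.0, 3.0], [513.0, -311.0, 8.0], [577.0, -251.0, 11.0]]
side green [245.4 279. ] 1026 [[689.0, 195.0, 7.0], [709.0, 218.0, 64.0], [739.0, 226.0, 124.0]]
side green [335.4 332.8] 882 [[490.0, 285.0, 5.0], [513.0, 332.0, 40.0], [542.0, 343.0, 65.0]]
side plate 1180 [[594.0, -45.0, 7.0], [660.0, 20.0, 10.0], [718.0, 69.0, 13.0]]
((656.366455078125, 10.9002685546875), (120.84037017822266, 116.88945007324219), 7.0068864822387695)
```

```bash
cat > b.py <<'E'
from h import *
import pickle
ctrl.move_l([575,0,400],vel=250)
F={}
for k,p in dict(post1=[620,-60,400],post2=[640,20,420],rack1=[515,-340,340],rack2=[505,-400,360],cad1=[490,260,330],cad2=[500,330,350]).items():
    try: ctrl.move_ptp(p,dn(0)); F[k]=grab("wrist",k)
    except ctrl.MotionError as e: print(k,e)
pickle.dump(F,open("F.pkl","wb"))
a=[cv2.resize(F[k]["p"],(400,250))[:,:,::-1] for k in F]
cv2.imwrite("pics/m1.png",np.vstack([np.hstack(a[0:4:2]),np.hstack([a[3],a[4]])]))
print(sensors.read_state()["t"],list(F))
E
python3 b.py
```

```text
6.6167 ['post1', 'post2', 'rack1', 'rack2', 'cad1', 'cad2']
```

View pics/m1.png

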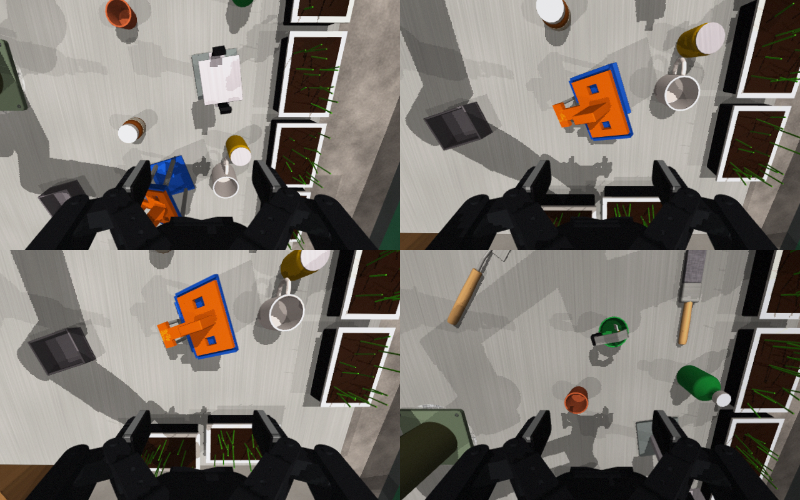

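The 2x2 mosaic of wrist views has +x to the right and +y up. In the post tile the head is at (217,77), with hooks at (218,52) and (222,107). In the rack tiles the clip's arm points towards -x at about +20° yaw. In the caddy tile the cup is at (613,330) and the strap at (597,340).

```bash
cat > m.py <<'E'
from h import *
import pickle
np.set_printoptions(precision=3,suppress=True)
F=pickle.load(open("F.pkl","rb"))
al=np.ones((400,640),bool); al[255:]=0
for k in("post1","post2"):
    f=F[k];P=cloud(f,al);P=P[np.hypot(P[:,0]-650,P[:,1]-10)<90]
    T=P[(P[:,2]>234)&(P[:,2]<247)];r=cv2.minAreaRect(T[:,:2].astype(np.float32))
    print(k,len(T),np.median(T[:,2]),r)
    h=f["hsv"];B=cloud(f,al&(h[:,:,2]<70));B=B[(np.hypot(B[:,0]-650,B[:,1]-10)<90)&(B[:,2]>255)]
    for s in(1,-1):
        b=B[s*(B[:,1]-T[:,1].mean())>20]; 
        if len(b): print("  hook",s,len(b),b.mean(0),np.percentile(b,[2,98],axis=0).tolist())
for k in("rack1","rack2"):
    f=F[k];P=cloud(f,big(hue(f,5,15,190,100)))
    P=P[(P[:,2]>60)]
    best=0;rng=np.random.default_rng(0)
    for _ in range(400):
        a=P[rng.choice(len(P),3,False)];n=np.cross(a[1]-a[0],a[2]-a[0]);l=np.linalg.norm(n)
        if l<200:continue
        n/=l;n*=np.sign(n[2])
        if n[2]<.7:continue
        I=abs((P-a[0])@n)<2
        if I.sum()>best:best=I.sum();Q=P[I]
    c=Q.mean(0);n=np.linalg.svd(Q-c,full_matrices=False)[2][2];n*=np.sign(n[2])
    ny=np.arctan2(-n[1],-n[0]);x=np.array([np.cos(ny)*n[2],np.sin(ny)*n[2],np.hypot(n[0],n[1])]);y=np.cross(n,x)
    I=abs((P-c)@n)<2.5;Q=P[I];uv=np.c_[(Q-c)@x,(Q-c)@y]
    # rows: keep plate (exclude arm) : |y| extremes define middle, x
    print(k,len(P),best,"n",n,"tilt",np.degrees(np.arccos(n[2])),"yaw(from n)",ny)
    y0,y1=np.percentile(uv[:,1],[.5,99.5]);m=(y0+y1)/2
    out=uv[abs(uv[:,1]-m)>20];r=cv2.minAreaRect(out.astype(np.float32));print("  plate rect",r)
    ctr=c+x*r[0][0]+y*r[0][1];print("  plate-top centre",ctr,"base",ctr-10*n,"fin40",ctr+30*n)
    H=(P-c)@n;fin=P[(H>46)];print("  fin top",len(fin),fin.mean(0),"fin@62 from plate",ctr+52*n)
for k in("cad1","cad2"):
    f=F[k];P=cloud(f,al);P=P[(np.hypot(P[:,0]-510,P[:,1]-320)<85)&(P[:,2]>15)]
    g=cloud(f,al&hue(f,60,85,140));g=g[(np.hypot(g[:,0]-510,g[:,1]-320)<85)&(g[:,2]>59)&(g[:,2]<69)]
    A=np.c_[2*g[:,:2],np.ones(len(g))];s=np.linalg.lstsq(A,(g[:,:2]**2).sum(1),rcond=None)[0]
    print(k,"rim",len(g),s[:2],np.sqrt(s[2]+s[0]**2+s[1]**2),cv2.minEnclosingCircle(g[:,:2].astype(np.float32)))
    Tt=P[P[:,2]>126];print("  strap",len(Tt),Tt.mean(0),Tt[:,2].max());print("  ",cv2.minAreaRect(Tt[:,:2].astype(np.float32)))
    b=P[(P[:,2]>112)&(P[:,2]<126)];print("  blocktop",len(b),np.median(b,0))
E
python3 m.py
```

```text
post1 4661 239.78908283112713 ((648.4396362304688, 2.4328155517578125), (60.05195999145508, 83.7418441772461), 8.342080116271973)
  hook 1 279 [641.795  42.576 263.53 ] [[634.4872859505631, 37.107810549629114, 255.9108594204494], [649.4933056341252, 48.66008152272719, 268.31982532839953]]
  hook -1 174 [653.413 -36.693 264.206] [[646.1675311238699, -43.46216436729921, 255.8122504417858], [660.9261886825974, -31.58895721554115, 268.4662081282099]]
post2 3043 239.77787684181425 ((648.7099609375, 0.06785202026367188), (60.10397720336914, 72.101318359375), 8.324687004089355)
  hook 1 209 [641.848  43.718 262.701] [[634.3881496508367, 37.45601355632978, 255.3893926670633], [649.1669382766512, 49.20133456532446, 268.17736681768514]]
  hook -1 96 [653.221 -34.666 264.084] [[646.0486507914134, -40.11272232167582, 255.38641949722626], [660.4499424508399, -31.52216532160227, 268.24900631262614]]
rack1 7185 5423 n [-0.473 -0.161  0.866] tilt 29.968586256889274 yaw(from n) 0.32718528276275394
  plate rect ((-27.82635498046875, -4.776882171630859), (152.0930633544922, 114.4775390625), 0.021602088
[... 565 characters left out ...]
[ 489.734 -333.592  189.712] fin@62 from plate [ 457.91  -344.291  170.712]
cad1 rim 261 [515.969 312.838] 29.782537406159292 ((516.1800537109375, 312.6279296875), 31.48546028137207)
  strap 795 [507.456 310.732 155.556] 168.8080866225257
   ((507.80499267578125, 310.47357177734375), (57.22525405883789, 14.152178764343262), 14.795594215393066)
  blocktop 131 [477.062 306.671 122.632]
cad2 rim 170 [516.018 313.763] 29.488777288272686 ((515.9564208984375, 313.7645568847656), 30.850486755371094)
  strap 631 [508.367 311.568 154.881] 168.1252640142826
   ((507.81182861328125, 310.4381408691406), (57.16542053222656, 14.705557823181152), 14.675087928771973)
  blocktop 131 [478.881 309.976 122.14 ]
```

```bash
cat > n.py <<'E'
from h import *
import pickle
np.set_printoptions(precision=3,suppress=True)
F=pickle.load(open("F.pkl","rb"))
for k in("post1","post2"):
    f=F[k];h=f["hsv"];m=(h[:,:,2]>150)&(h[:,:,1]<40);m[255:]=0
    v,u=np.nonzero(m);P=cloud(f,m);P=P[(np.hypot(P[:,0]-648,P[:,1]-3)<60)&(abs(P[:,2]-240)<3)]
    print(k,cv2.minAreaRect(P[:,:2].astype(np.float32)), np.percentile(P,[0.5,99.5],axis=0))
    # edges of head in own axes
    a=np.radians(8.33);U=P[:,:2]@np.array([[np.cos(a),-np.sin(a)],[np.sin(a),np.cos(a)]]);q=np.percentile(U,[.3,99.7],axis=0);c=q.mean(0);print("  ext",q[1]-q[0],"ctr",c@np.array([[np.cos(a),np.sin(a)],[-np.sin(a),np.cos(a)]]))
f=F["post1"];al=np.ones((400,640),bool);al[255:]=0
P=cloud(f,al)
for nm,c in dict(jar=(530,-100),pot=(510,130)).items():
    Q=P[(np.hypot(P[:,0]-c[0],P[:,1]-c[1])<90)&(P[:,2]>40)&(P[:,2]<90)];print(nm,len(Q),cv2.minEnclosingCircle(Q[:,:2].astype(np.float32)) if len(Q) else 0)
def axes(yaw,th,s): # tool pointing th from vertical, towards yaw; closing axis s*y
    ch,sh=np.cos(yaw),np.sin(yaw);z=np.array([ch*np.sin(th),sh*np.sin(th),-np.cos(th)]);y=s*np.array([-sh,ch,0]);return np.c_[np.cross(y,z),y,z]
Z=lambda R,p,b=0:np.array(p)-R[:,2]*(6+b)
for s in(1,-1):
    R=axes(.326,np.pi/6,s);print(s,"fin",ctrl.solve_ik(Z(R,[498.1,-331,169.7]),R))
    R=axes(.145,0,s);print(s,"post",ctrl.solve_ik(Z(R,[648.5,2,280]),R),ctrl.solve_ik(Z(R,[648.5,2,340]),R))
    for th in(.6,.79,1):
        R=axes(.257,th,s);print(s,th,"cad",ctrl.solve_ik(Z(R,[482.4,303.8,105],5),R),ctrl.solve_ik(Z(R,[482.4,303.8,230],5),R))
        R=axes(.145,th,s);print(s,th,"hang",ctrl.solve_ik(Z(R,[515,-17,136],5),R),ctrl.solve_ik(Z(R,[435,-29,166],5),R))
E
python3 n.py
```

```text
post1 ((648.4052734375, 2.666839599609375), (60.05195999145508, 66.10011291503906), 8.342080116271973) [[616.636 -31.717 238.114]
 [680.196  37.221 241.605]]
  ext [59.485 65.254] ctr [648.307   2.751]
post2 ((648.3118896484375, 2.790802001953125), (60.10879135131836, 65.67365264892578), 8.312795639038086) [[616.375 -31.551 237.948]
 [680.317  37.479 241.501]]
  ext [59.53  64.898] ctr [648.298   2.904]
jar 0 0
pot 323 ((433.8744201660156, 139.72422790527344), 28.564022064208984)
1 fin None
1 post [-0.13   0.342  1.311 -0.     1.489 -1.846] [-0.13   0.314  1.226 -0.     1.602 -1.846]
1 0.6 cad [ 0.476  0.138  2.088 -0.367  0.348 -1.043] [ 0.476 -0.082  1.996 -0.204  0.648 -1.226]
1 0.6 hang [-0.369 -0.065  2.213  0.581  0.531 -2.522] [-0.522 -0.352  2.354  0.555  0.725 -2.581]
1 0.79 cad None [ 0.502 -0.122  2.118 -0.45   0.408 -0.979]
1 0.79 hang None None
1 1 cad [0.532 0.23  2.275 3.747 0.413 1.156] None
1 1 hang [-0.527 -0.005  2.43   1.835  0.574  2.424] None
-1 fin [-0.98   0.227  1.787  0.586  1.06  -0.011]
-1 post [-0.13   0.342  1.311 -0.     1.489  1.296] [-0.13   0.314  1.226 -0.     1.602  1.296]
-1 0.6 cad [ 0.476  0.138  2.088 -0.367  0.348  2.099] [ 0.476 -0.082  1.996 -0.204  0.648  1.916]
-1 0.6 hang [-0.369 -0.065  2.213  0.581  0.531  0.619] [-0.522 -0.352  2.354  0.555  0.725  0.561]
-1 0.79 cad None [ 0.502 -0.122  2.118 -0.45   0.408  2.162]
-1 0.79 hang [-0.442 -0.076  2.328  1.154  0.445  0.017] None
-1 1 cad [ 0.532  0.23   2.275  3.747  0.413 -1.985] None
-1 1 hang [-0.527 -0.005  2.43   1.835  0.574 -0.717] None
```

```bash
cat >> h.py <<'E'
def axes(yaw,th,s): # tool th from vertical, towards yaw; closing axis s*y
    ch,sh=np.cos(yaw),np.sin(yaw);z=np.array([ch*np.sin(th),sh*np.sin(th),-np.cos(th)]);y=s*np.array([-sh,ch,0]);return np.c_[np.cross(y,z),y,z]
def Z(R,p,b=0): return np.array(p)-R[:,2]*(6+b)
def st(*a):
    s=sensors.read_state();print(*a,"t",round(s["t"],2),"F",s["force"].round(1),"w",round(s["grip_width"],1),"g",round(s["grasp_force"],1),"p",np.round(s["eef_pos"],1))
E
cat > c.py <<'E'
from h import *
R=axes(.326,np.pi/6,-1);fin=[498.1,-331,169.7]
ctrl.move_ptp(Z(R,fin,110),R)
ctrl.move_l(Z(R,fin),vel=120);st("at fin")
ctrl.gripper_to(5,100);st("closed")
ctrl.move_l(Z(R,fin,50),vel=80);st("lift")
P=[sensors.read_state()["eef_pos"]]
R2=axes(.145,0,-1)
ctrl.move_l(P[0]+[0,0,120],vel=200)
ctrl.move_ptp(Z(R2,[648.35,2.8,350]),R2);st("over")
import pickle
pickle.dump({n:grab(n,n+"_held") for n in("scene","side")},open("G.pkl","wb"))
E
python3 c.py
python3 - <<'E'
import cv2,numpy as np
a=cv2.imread("pics/scene_held.png");b=cv2.imread("pics/side_held.png")
cv2.imwrite("pics/m2.png",np.hstack([cv2.resize(a[60:260,180:380],(400,400)),cv2.resize(b[50:250,200:400],(400,400))]))
E
```

```text
at fin t 10.12 F [ 0.  -0.8 -0.4] w 85.5 g 0.0 p [ 495.5 -332.5  175.7]
closed t 10.76 F [-3.1 -0.5  2.7] w 14.7 g 97.7 p [ 495.2 -332.3  175.3]
lift t 11.53 F [-0.1  0.5 -1.7] w 14.8 g 97.4 p [ 471.4 -339.9  218.1]
over t 13.72 F [-0.  -0.7 -1.1] w 14.9 g 97.5 p [648.    1.7 355.1]
```

View pics/m2.png

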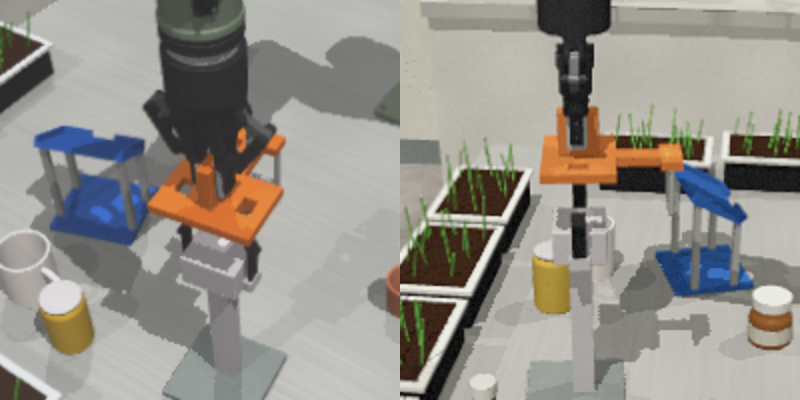

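The clip is held level over the post, with its plate at (217,200) in the left crop and (580,160) in the right crop, and the arm pointing towards the robot. Next I check its pose numerically.

```bash
cat > k.py <<'E'
from h import *
import pickle
np.set_printoptions(precision=3,suppress=True)
G=pickle.load(open("G.pkl","rb"))
for k,f in G.items():
    m=hue(f,5,15,150,80);P=cloud(f,m);P=P[(np.hypot(P[:,0]-630,P[:,1])<150)&(P[:,2]>285)]
    Q=P[abs(P[:,2]-320)<6]
    for _ in range(3):
        A=np.c_[Q[:,:2]-[648,3],np.ones(len(Q))];c=np.linalg.lstsq(A,Q[:,2],rcond=None)[0];Q=Q[abs(Q[:,2]-A@c)<2.5]
    a=.145;U=(Q[:,:2]-[648.35,2.8])@np.array([[np.cos(a),-np.sin(a)],[np.sin(a),np.cos(a)]])
    print(k,len(P),len(Q),"slope,z",c,"ext own axes",np.percentile(U,[.5,99.5],axis=0))
    B=U[U[:,0]>-38];r=cv2.minAreaRect(B.astype(np.float32));print("  rect",r)
    # post head seen by same camera
    h=f["hsv"];T=cloud(f,(h[:,:,2]>110)&(h[:,:,1]<40));T=T[(np.hypot(T[:,0]-648,T[:,1]-3)<60)&(abs(T[:,2]-240)<4)]
    if len(T)>30:
        U=(T[:,:2]-[648.35,2.8])@np.array([[np.cos(a),-np.sin(a)],[np.sin(a),np.cos(a)]]);print("  head",len(T),np.median(T[:,2]),np.percentile(U,[1,99],axis=0))
E
python3 k.py
```

```text
scene 1644 1177 slope,z [ -0.003  -0.002 320.425] ext own axes [[-108.888  -57.279]
 [  38.64    56.18 ]]
  rect ((1.1186408996582031, -0.6329307556152344), (77.37117767333984, 115.19698333740234), 0.49749529361724854)
  head 500 241.22285672843248 [[-15.975 -32.833]
 [ 29.887  31.602]]
side 1234 741 slope,z [  0.005  -0.011 319.939] ext own axes [[-113.172  -48.005]
 [  36.772   58.052]]
  rect ((0.3227195739746094, 3.294841766357422), (112.3979721069336, 74.19966125488281), 89.20413208007812)
  head 281 239.91042782302645 [[-29.536 -30.875]
 [ 28.388  34.519]]
```

```bash
cat > d.py <<'E'
from h import *
R=axes(.145,0,-1);c=[648.35,2.8]
ctrl.move_l(Z(R,c+[312]),vel=100);st("above hooks")
print(ctrl.move_l(Z(R,c+[294]),vel=40,threshold=8));st("slots")
for z in(284,281,279.5,278):
    print(ctrl.move_l(Z(R,c+[z]),vel=30,threshold=45));st(z)
G={n:grab(n,n+"_press") for n in("scene","side")}
a,b=[cv2.imread(f"pics/{n}_press.png") for n in G]
cv2.imwrite("pics/m3.png",np.hstack([cv2.resize(a[130:230,240:340],(400,400)),cv2.resize(b[110:210,240:340],(400,400))]))
E
python3 d.py
```

```text
above hooks t 14.35 F [ 0.3  0.3 -0.6] w 14.9 g 97.5 p [648.2   2.5 317.7]
True
slots t 14.81 F [ 0.5 -0.9  1.9] w 14.9 g 98.1 p [649.    2.4 301.6]
False
284 t 15.32 F [ 1.5 -0.9  0.9] w 15.0 g 98.1 p [648.4   2.6 289.4]
False
281 t 15.57 F [-0.4 -0.5 -1.5] w 14.7 g 98.0 p [647.8   2.9 285.9]
False
279.5 t 15.82 F [-2.7 -1.4  4. ] w 14.6 g 98.5 p [647.8   2.9 285.8]
False
278 t 16.07 F [-5.4 -0.   8.7] w 15.1 g 99.3 p [647.8   2.9 285.8]
```

View pics/m3.png

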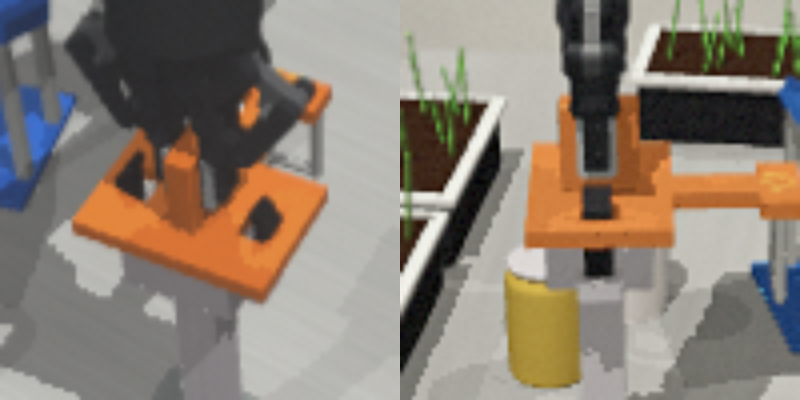

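The plate lies flush on the head, with both hook tips through the slots, at (130,180) and (265,215) in the left crop. The tool stopped rigidly at the expected height. Next I release, look from above, and go to the caddy.

```bash
cat > e.py <<'E'
from h import *
import pickle
np.set_printoptions(precision=3,suppress=True)
s=sensors.read_state()["eef_pos"];R=axes(.145,0,-1)
ctrl.gripper_to(30,30);st("open")
ctrl.move_l(s+[0,0,90],vel=150)
ctrl.move_ptp([620,-60,400],dn(0));f=grab("wrist","after")
P=cloud(f,big(hue(f,5,15,150,80)));Q=P[abs(P[:,2]-250)<4]
A=np.c_[Q[:,:2]-[648,3],np.ones(len(Q))];c=np.linalg.lstsq(A,Q[:,2],rcond=None)[0]
a=.145;U=(Q[:,:2]-[648.35,2.8])@np.array([[np.cos(a),-np.sin(a)],[np.sin(a),np.cos(a)]])
print(len(Q),c,np.percentile(U,[.3,99.7],axis=0));print(cv2.minAreaRect(U[U[:,0]>-36].astype(np.float32)))
G={n:grab(n,n+"_rel") for n in("scene","side")};G["wrist"]=f
pickle.dump(G,open("H.pkl","wb"))
for n in("scene","side"):
    f=G[n];P=cloud(f,hue(f,5,15,150,80));P=P[np.hypot(P[:,0]-630,P[:,1])<140];Q=P[abs(P[:,2]-250)<4]
    U=(Q[:,:2]-[648.35,2.8])@np.array([[np.cos(a),-np.sin(a)],[np.sin(a),np.cos(a)]]);print(n,len(Q),Q[:,2].mean(),np.percentile(U,[.5,99.5],axis=0))
b=cv2.imread("pics/side_rel.png");a=cv2.imread("pics/after.png")
cv2.imwrite("pics/m4.png",np.hstack([cv2.resize(a[40:220,230:410],(400,400)),cv2.resize(b[100:220,250:370],(400,400))]))
st()
E
python3 e.py
```

```text
open t 16.47 F [ 0.1 -0.  -0.1] w 30.1 g 0.0 p [648.2   2.9 283.1]
5059 [ -0.001   0.001 249.814] [[-62.149 -55.856]
 [ 38.299  24.91 ]]
((1.4049034118652344, -12.542522430419922), (74.7873306274414, 87.4347915649414), 0.01720692217350006)
scene 1364 251.0095154998119 [[-110.527  -55.594]
 [  38.609   57.341]]
side 781 249.81533352785692 [[-111.161  -54.932]
 [  37.278   60.585]]
t 18.74 F [ 0.  -0.4  0.1] w 30.3 g 0.0 p [620.  -59.8 399.6]
```

View pics/m4.png

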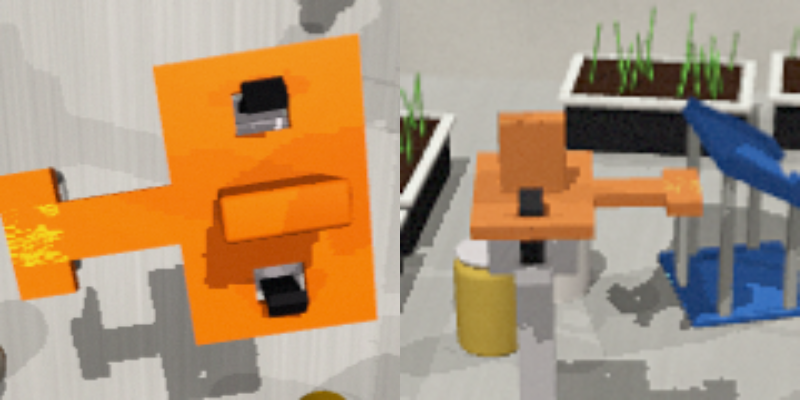

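The plate's top is level at z 249.8, and both barbs lie over the outer slot edges at (265,95) and (285,298) in the left crop, so the clip is snapped home. Next: pick the caddy and bring it in front of the loop.

```bash
cat > g.py <<'E'
from h import *
import pickle
np.set_printoptions(precision=3,suppress=True)
F=pickle.load(open("F.pkl","rb"));print("jar",onplane(F["post1"],[(211,208)],70))
th=.6;R=axes(.257,th,1);g=[482.4,303.8,105]
H=axes(.145,th,1);h=np.array([513.8,-16.9,136]);ux=np.array([np.cos(.145),np.sin(.145),0])
ctrl.move_ptp([520,120,400],dn(0))
ctrl.gripper_to(50,80)
ctrl.move_ptp(Z(R,g,95),R)
ctrl.move_l(Z(R,g,5),vel=120);st("at caddy")
ctrl.gripper_to(5,80);st("closed")
ctrl.move_l(Z(R,[482.4,303.8,230],5),vel=150);st("lift")
ctrl.move_ptp(Z(H,h-80*ux+[0,0,94],5),H)
ctrl.move_l(Z(H,h-80*ux+[0,0,30],5),vel=120);st("pre")
G={n:grab(n,n+"_pre") for n in("scene","side")};pickle.dump(G,open("I.pkl","wb"))
a,b=[cv2.imread(f"pics/{n}_pre.png") for n in G]
cv2.imwrite("pics/m5.png",np.hstack([cv2.resize(a[100:300,220:420],(400,400)),cv2.resize(b[80:280,250:450],(400,400))]))
E
python3 g.py
```

```text
jar [[ 431.659 -134.749   70.   ]]
at caddy t 21.91 F [-0.2 -0.1  0.5] w 50.2 g 0.0 p [476.9 302.2 114.6]
closed t 22.3 F [-2.8 -2.8  6.5] w 16.8 g 78.7 p [476.7 302.4 115. ]
lift t 23.28 F [ 0.3  0.1 -1.1] w 17.0 g 78.0 p [475.4 301.7 237.3]
pre t 25.23 F [ 0.8  0.4 -0.9] w 17.2 g 78.1 p [429.  -29.2 175.6]
```

View pics/m5.png

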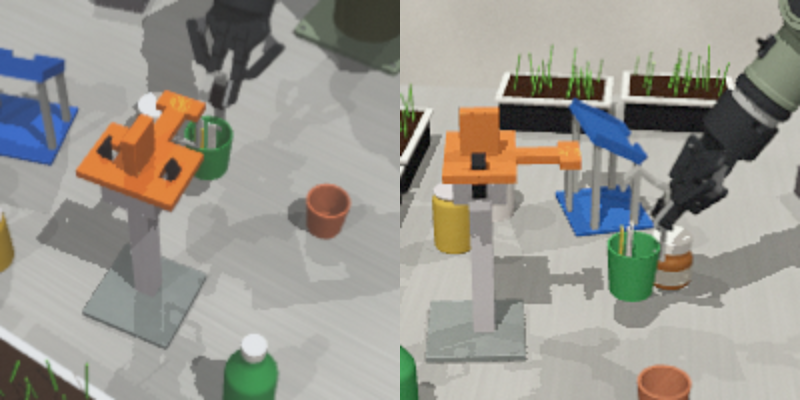

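The caddy is held upright in front of the loop. In the right crop the hook's crown is near (640,168), its nose at (628,175) and the loop's bottom near (568,205). Next a numeric check of hook and loop.

```bash
cat > j.py <<'E'
from h import *
import pickle
np.set_printoptions(precision=1,suppress=True)
G=pickle.load(open("I.pkl","rb"));a=.145;M=np.array([[np.cos(a),-np.sin(a)],[np.sin(a),np.cos(a)]])
al=np.ones((400,640),bool)
for n,f in G.items():
    P=cloud(f,al);h=f["hsv"];S=cloud(f,(h[:,:,1]<60)&(h[:,:,2]>70))
    def loc(P): return np.c_[(P[:,:2]-[648.35,2.8])@M,P[:,2]]
    L=loc(S);I=L[(abs(L[:,0]+100)<15)&(abs(L[:,1])<32)&(L[:,2]>170)&(L[:,2]<240)]
    print(n,"loop",len(I),np.percentile(I,[2,50,98],axis=0).tolist() if len(I) else 0)
    K=L[(L[:,0]>-225)&(L[:,0]<-125)&(abs(L[:,1])<25)&(L[:,2]>185)&(L[:,2]<245)]
    print("  hook",len(K),np.percentile(K,[2,50,98],axis=0).tolist() if len(K) else 0, "top at",K[np.argsort(K[:,2])[-12:]].mean(0) if len(K) else 0, "nose",K[np.argsort(K[:,0])[-12:]].mean(0) if len(K) else 0)
    g=loc(cloud(f,hue(f,60,85,140)));g=g[(np.hypot(g[:,0]+180,g[:,1])<60)&(g[:,2]>50)]
    if len(g): print("  cup",len(g),np.percentile(g,[1,50,99],axis=0).tolist())
print("expected loop bar z 184.5-191.5; hook crown x -180 top 229.5, nose -160; rim 126; cup x -212..-148")
E
python3 j.py
```

```text
scene loop 65 [[-103.90415757511111, -6.466351480679626, 188.6068328380059], [-99.91866655601163, 19.318385076614902, 193.94170966965657], [-97.21693391682774, 25.29809282780839, 233.9244785071315]]
  hook 143 [[-221.72398132188408, -6.914074106754076, 186.68286871287668], [-177.37483751401666, 2.25500819112722, 214.05094023738502], [-163.18940301896575, 13.950166499284382, 229.46936047511483]] top at [-179.8    1.   229.3] nose [-163.5    1.3  208. ]
side loop 83 [[-104.98322985591479, -20.327888262571985, 188.4121154681652], [-101.06317682591097, 23.938779725429043, 207.92346536026082], [-98.64760164050124, 27.862602136055806, 236.45569311801242]]
  hook 163 [[-221.59392479407572, -8.068763379503858, 186.37993415656535], [-192.23155798567072, 5.1379883499575145, 211.53292271812063], [-162.8178726214711, 14.200672677525935, 228.11633636541495]] top at [-180.9    0.7  227.8] nose [-163.4    0.7  206.8]
  cup 560 [[-207.7978177732603, -28.20049925366706, 64.06570832421956], [-180.21872416379313, 22.850606257205854, 103.0611905122517], [-151.536302578827, 32.690822528556666, 125.90663767540407]]
expected loop bar z 184.5-191.5; hook crown x -180 top 229.5, nose -160; rim 126; cup x -212..-148
```

```bash
cat > l.py <<'E'
from h import *
import pickle
H=axes(.145,.6,1);h=np.array([513.8,-16.9,136]);ux=np.array([np.cos(.145),np.sin(.145),0])
print(ctrl.move_l(Z(H,h+[0,0,30],5),vel=80,threshold=8));st("in")
print(ctrl.move_l(Z(H,h+[0,0,5],5),vel=60,threshold=6));st("low")
print(ctrl.move_l(Z(H,h+[0,0,-1],5),vel=20,threshold=4));st("down")
G={n:grab(n,n+"_hang") for n in("scene","side")};pickle.dump(G,open("I.pkl","wb"))
a,b=[cv2.imread(f"pics/{n}_hang.png") for n in G]
cv2.imwrite("pics/m6.png",np.hstack([cv2.resize(a[110:210,250:350],(400,400)),cv2.resize(b[110:250,260:400],(400,400))]))
E
python3 l.py
```

```text
False
in t 26.48 F [-0.7  0.9 -1.6] w 17.3 g 78.1 p [507.2 -17.7 174.8]
False
low t 27.05 F [ 0.1  0.1 -2. ] w 16.6 g 78.1 p [507.5 -17.8 149.7]
False
down t 27.5 F [ 1.1 -0.2 -0.4] w 16.7 g 78.1 p [508.1 -18.  144.5]
```

View pics/m6.png

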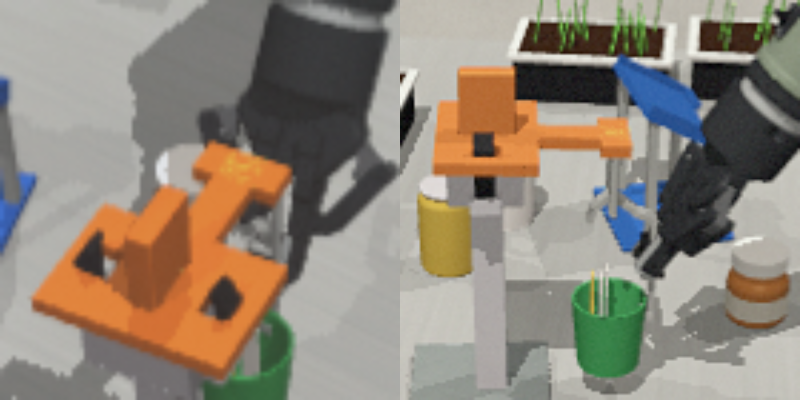

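The hook's nose is through the loop, at (598,205) in the right crop, and the arm's load has dropped, so the crown rests on the bar. Now release, back off and check.

```bash
cat > o.py <<'E'
from h import *
H=axes(.145,.6,1);h=np.array([513.8,-16.9,136])
ctrl.gripper_to(24,20);ctrl.hold(.3);ctrl.gripper_to(45,20);st("open")
ctrl.move_l(sensors.read_state()["eef_pos"]-H[:,2]*110,vel=70);st("away")
ctrl.hold(5)
np.set_printoptions(precision=1,suppress=True)
for i in range(2):
    G={n:grab(n,f"{n}_end{i}") for n in("scene","side")}
    for n,f in G.items():
        g=cloud(f,hue(f,60,85,140));g=g[np.hypot(g[:,0]-548,g[:,1]+12)<60];print(n,len(g),np.percentile(g,[2,50,98],axis=0).tolist())
    ctrl.hold(.4)
a,b=[cv2.imread(f"pics/{n}_end1.png") for n in G]
cv2.imwrite("pics/m7.png",np.hstack([cv2.resize(a[110:250,230:370],(400,400)),cv2.resize(b[110:250,260:400],(400,400))]));st()
E
python3 o.py
```

```text
open t 28.48 F [-0.4 -0.6  0.1] w 45.0 g 0.0 p [507.7 -17.8 144.1]
away t 30.2 F [0.6 0.4 0.5] w 44.9 g 0.0 p [446.1 -26.7 234.4]Traceback (most recent call last):
  File "o.py", line 10, in <module>
    g=cloud(f,hue(f,60,85,140));g=g[np.hypot(g[:,0]-548,g[:,1]+12)<60];print(n,len(g),np.percentile(g,[2,50,98],axis=0).tolist())
                                                                                      ~~~~~~~~~~~~~^^^^^^^^^^^^^^^^^^^^
    return _quantile_unchecked(
        a, q, axis, out, overwrite_input, method, keepdims, weights)
    return _ureduce(a,
                    func=_quantile_ureduce_func,
    ...<5 lines>...
                    overwrite_input=overwrite_input,
                    method=method)
    r = func(a, **kwargs)
    result = _quantile(arr,
                       quantiles=q,
    ...<2 lines>...
                       out=out,
                       weights=wgt)
    slices_having_nans = np.isnan(arr[-1, ...])
                                  ~~~^^^^^^^^^
IndexError: index -1 is out of bounds for axis 0 with size 0
```

```bash
sed -i '/^ctrl\.\|^H=/d; s/print(n,len(g),np/len(g) and print(n,len(g),np/' o.py; python3 o.py
```

```text
side 553 [[525.9887721677029, -39.068830984555916, 31.89307618262163], [550.9851688861014, 12.382944233964054, 70.41057472047908], [579.516768292867, 20.85797874530112, 92.72626994607528]]
side 566 [[526.0976690370024, -39.43419895503166, 31.7095647813735], [551.0229022562726, 12.160483585391148, 70.13229856595848], [579.3560033430416, 21.19909143042646, 92.2505793843982]]
t 36.3 F [ 0.9 -0.1 -0.2] w 45.0 g 0.0 p [446.2 -26.8 234.9]
```

View pics/m7.png

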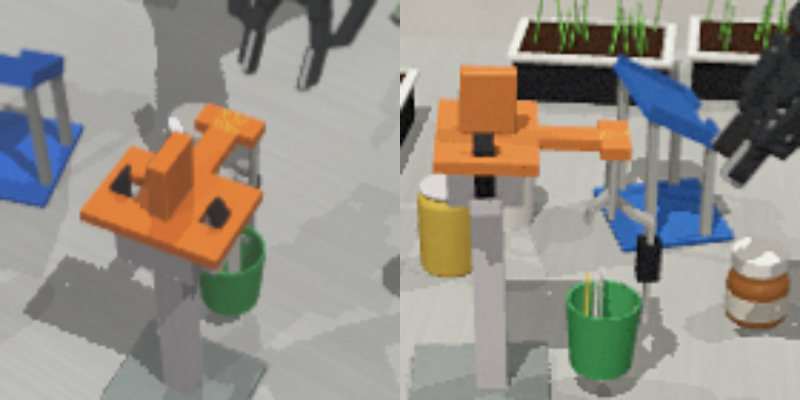

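The caddy hangs upright and still by its hook, with the hook at (605,205), the grip at (648,258) and the cup at (603,330) in the right crop. It clears the bench by about 31 mm and the gripper is clear of it.

```bash
python3 -c "
from plant import ctrl
print(ctrl.finish_job())"
```

```text
the job is handed in; nothing more can be done
None
```

The clip is snapped flush on the post, the caddy hangs upright and still on its loop, and the job was handed in at about 36 s; the hand-in call returned no verdict.

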